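Open the lantern-slide case and hold its reflector lid at 45 degrees

ROBOT

A 6-joint arm with a two-finger parallel gripper is mounted at the origin on the work surface. World frame = base frame: x ahead of the robot, y to its left, z up, the work surface at z = 0. Lengths are in m, angles in rad, forces in N, time in s.
With the tool pointing down it reaches from about 0.325 to 0.925 m from the base axis. Payload 3.1 kg.
Tool frame: the origin (TCP) lies at the very end of the fingers, on their centre line; the grasp point (between the pads) lies 19 mm behind it; z points along the fingers, y is the direction in which the jaws open and shut (so a half turn about z gives the same grasp; the last joint's range is limited). The gripper opens to 85 mm and grips with 20 to 120 N. Pads are 22 mm wide; open, the fingers measure 114 mm over their backs; the gripper's body (76 mm by 85 mm) begins 54 mm behind the grasp point. The pads swing forward as they close: fully open they stand 13 mm farther back than shut.
Start: joints at [1.124, 0.217, 1.613, -0, 1.311, -0.112], TCP at [0.205, 0.59, 0.231] pointing down, gripper open.
Joint ranges: [-2.75, 2.75], [-0.78, 2.1], [0.31, 2.55], [-1.13, 4.27], [0.13, 2.63], [-2.58, 2.58]. Speed limits (rad/s): [2.79, 2.79, 3.14, 3.14, 3.14, 3.14].

INTERFACE

Orientations are given as [roll, pitch, yaw] about the fixed x, y, z axes, in that order (R = Rz(yaw) Ry(pitch) Rx(roll)).
In Python, from workcell import r, fingers, solver, viewer gives the robot as it stands. Calls block until the motion is done:
- r.move_ptp(position, orientation): joint-space move of the TCP to a pose.
- r.movel(position, orientation=None, speed=0.15): straight line of the TCP; orientation=None keeps the orientation; speed is the mean speed in m/s.
- r.set_joints(angles): joint-space move.
- fingers.gripper_open() and fingers.clamp(newtons=None): open the fingers fully, or close them until they stop; newtons is the grip in N (None keeps the last).
- r.dwell(seconds).
- solver.ik(position, orientation): joint angles nearest the present ones, or None.
- viewer.grab_frame(name): name is "side" or "top" or "wrist"; returns (picture, depth): 384x512x3 uint8, blue, green, red; 384x512 float32, m along the optical axis (not along the pixel's ray), 0 where there is no reading.
- viewer.calibration(name): a dict with "K" (3x3 intrinsics, pixels), "extrinsics" (4x4, takes a point from world to camera coordinates). Camera axes: x right, y down, z forward; pixel columns grow to the right and rows downward; lengths in m; the calibration is good to about 2 mm. A picture is of the moment at which its call begins: read the wrist's pose just before it. calibration takes no time and is no camera call; for the wrist camera it gives the pose at the moment of the call.
A pose or a line that the arm cannot do raises r.IKError and nothing moves.
- r.finish_job(): hands the job in, once; it reports no verdict.
Readings, each from a call of its own:
- r.get_time(): time.
- r.get_q(): joint angles.
- r.get_dq(): joint speeds.
- r.get_joint_efforts(): joint torques, N m.
- r.get_position(): TCP position.
- r.get_tool_rot(): TCP orientation.
- r.get_force(): force on the tool from outside, world axes, zero at the start.
- r.get_moment(): the same for the moment, N m.
- r.get_width(): finger opening in m.
Only numpy, scipy, OpenCV 4.12 (cv2) and the standard library are available. Lean on these libraries where they do the work, as an engineer would, in place of code of your own. Each camera call takes 0.05 s, during which the arm holds its last target. There are 200 camera calls.

TASK

Open the oak slide case: turn the wing knob on its lid anticlockwise until the catch comes free, then raise the lid until it stands 45 degrees open, where its white lining throws the lamp's light down onto the slides. The lid has no stay and would fall shut, so never let it drop, and finish while still holding it steady at 45 degrees in the gripper's fingers. Leave everything else on the table where it is.

Things in the scene. Friction and masses are not known exactly. Their poses are not given: they have to be found in the camera images.
- case: oak slide case, 210 mm (its x) by 200 mm (its y), walls 125 mm high, standing still (it does not slide). Origin: centre of its underside; z up; its x axis points from the hinged side (nearest the robot) to the side with the knob. Inside are a cedar rack and eight framed slides. A fixed white LED panel lamp (210 mm high, 150 mm wide, base 110 mm across) stands about 320 mm beyond its centre along its x, facing it.
- hinge (a point): middle of the lid's hinge line, at the top of the case wall nearest the robot: 105 mm behind the case's origin (its -x) and 126 mm up. Axes as the case's; the hinge line runs along y. The lid swings up and back towards the robot.
- lid_angle (a joint): opening angle of the lid, rad: 0 shut, 0.785 = 45 degrees open (turning upward about the case's -y axis). No spring and hardly any friction: it falls shut by its weight if let go. It cannot rise more than about 0.01 rad until the knob is turned.
- lid: the lid: oak board 213 by 206 by 12 mm, about 0.3 to 0.5 kg with the knob, white lining beneath. Origin on the middle of the hinge line; its x runs along the lid from the hinge towards the knob, its z is normal to the lid's upper face, which lies 12 mm above the hinge line when shut.
- knob_grip (a point): centre of the knob's wing, the part to grip: an upright nickel bar 40 mm long, 12 mm thick, 24 mm high, from 18 to 42 mm above the lid's top on a 16 mm neck. It lies 180 mm from the hinge line along the lid, midway across, 42 mm above the hinge line (lid shut). Its own y runs along the wing's length, its z along the knob's axis.
- knob_turn (a joint): turn of the knob, rad, anticlockwise seen from above: 0 = wing parallel to the hinge line (locked), stop at 1.571 = wing pointing straight at the hinge line (free). The cross lug under the lid passes the slot only above about 1.4 rad. It starts between 0.05 and 0.4, moves stiffly (about 0.04 N m) and stays where left.
- tray: silver-plated slide tray, loose, 131 by 200 mm, 14 mm high with a small handle at each end; origin at the centre of its underside.
- slide: oak-framed glass slide, 100 by 100 by 10 mm, lying loose in the tray; origin at the centre of its underside.
- eyepiece: nickel eyepiece, loose, 48 mm across, 64 mm tall; origin at the centre of its underside.
- diffuser: green glass diffuser shaped like a paperweight, loose, 72 mm across, 38 mm high; origin at the centre of its underside.
- loupe: black and clear stand loupe, loose, 46 mm across, 42 mm tall; origin at the centre of its underside.
- brush: dusting brush lying loose, 190 mm long; origin at the underside of its middle, its x along its length.

How it is judged:
By the outcome, as a careful person would: the job done as asked, in the order asked, and still so for the second after the job is handed in, while the arm keeps its last pose, push and grip.
It also fails if it takes over 38 s, if anything falls off the work surface, if the arm or the gripper's body presses on something with over 40 N, if the wrist force passes 120 N, or if a joint passes its speed limit or range.

## Working session

There is one attempt and no reset: what is moved stays moved. The work goes in short steps, each a Python script; the robot and the scene stay as the last script left them, time stands still between calls to the robot, and variables do not carry over. Pictures are saved under pics/ and viewed, about 8 in all and at most 12, crops included, and the job is handed in when it is done.

```bash
ls; mkdir -p pics; python3 - <<'E'
from workcell import r, fingers, solver, viewer
import cv2,numpy as np
ims=[]
for n in ("side","top"):
    p,d=viewer.grab_frame(n); np.savez(f"pics/{n}.npz",p=p,d=d,**viewer.calibration(n)); cv2.imwrite(f"pics/{n}0.png",p)
    c=viewer.calibration(n);print(n,np.round(c['K'],1).tolist(),np.round(c['extrinsics'],3).tolist())
print(r.get_time(),r.get_position(),r.get_tool_rot(),r.get_width())
E
```

```text
pics
side [[487.5, 0.0, 257.0], [0.0, 487.5, 190.0], [0.0, 0.0, 1.0]] [[0.953, -0.302, 0.016, -0.537], [-0.22, -0.728, -0.649, 0.216], [0.208, 0.615, -0.76, 1.575], [0.0, 0.0, 0.0, 1.0]]
top [[458.2, 0.0, 255.3], [0.0, 458.2, 191.9], [0.0, 0.0, 1.0]] [[0.021, -1.0, 0.005, 0.01], [-0.993, -0.022, -0.114, 0.548], [0.114, -0.002, -0.993, 1.245], [0.0, 0.0, 0.0, 1.0]]
0.1 [0.2049992  0.5896269  0.23009908] [-3.13940816e+00 -2.30538179e-04  2.80683170e+00] 0.08548048531355545
```

View pics/top0.png

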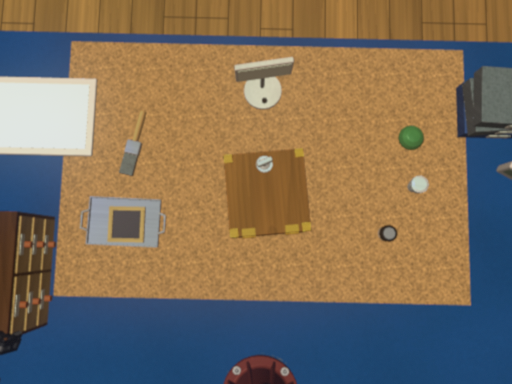

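View pics/side0.png

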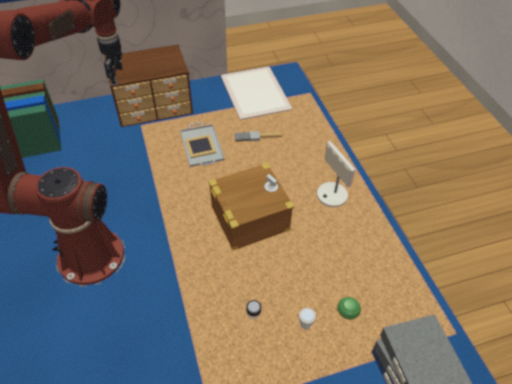

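The top view shows the case lid with corners near (225,156), (302,150), (310,230) and (231,237), the knob at (264,163), and the lamp beyond at (263,85). The surroundings are clear. Next I measure the lid and knob from depth.

```bash
cat > h.py <<'E'
import numpy as np,cv2
def cloud(d,c):
    K=np.array(c['K']);E=np.array(c['extrinsics']);v,u=np.indices(d.shape)
    X=np.stack([(u-K[0,2])/K[0,0]*d,(v-K[1,2])/K[1,1]*d,d],-1)
    W=(X-E[:3,3])@E[:3,:3]
    W[d<=0]=np.nan
    return W
def rect(P):
    (c,s,a)=cv2.minAreaRect((P*1000).astype(np.float32)); return np.array(c)/1000,np.array(s),a
E
python3 - <<'E'
from h import *
for n in("top","side"):
    f=np.load(f"pics/{n}.npz");W=cloud(f['d'],f);z=W[...,2]
    reg=(W[...,0]>.3)&(W[...,0]<.75)&(abs(W[...,1])<.2)
    m=((z>.125)&(z<.15)&reg).astype(np.uint8)
    k,l,s,c=cv2.connectedComponentsWithStats(m);i=1+s[1:,4].argmax();L=W[l==i]
    print(n,'lid',rect(L[:,:2]),np.median(L[:,2]),len(L), cv2.boxPoints(cv2.minAreaRect((L[:,:2]*1000).astype(np.float32))).round().tolist())
    ctr=rect(L[:,:2])[0]
    k=(z>.158)&(z<.19)&(np.hypot(W[...,0]-ctr[0],W[...,1]-ctr[1])<.13);P=W[k]
    print('knob',len(P),P.mean(0),P[:,2].max(),rect(P[:,:2]))
    g=reg&(abs(z)<.01);print('ground',np.median(z[g]))
E
```

```text
top lid (array([ 0.53454687, -0.0066271 ]), array([218.12324524, 205.97200012]), 6.086052417755127) 0.13831995674786213 6608 [[415.0, 84.0], [437.0, -121.0], [654.0, -97.0], [632.0, 107.0]]
knob 92 [0.60824565 0.0015694  0.17736338] 0.18464286979808464 (array([0.60934601, 0.00129532]), array([11.95265484, 40.01563644]), 26.21038055419922)
ground 0.0009206428757334061
side lid (array([ 0.53488171, -0.00222563]), array([219.40299988, 214.46266174]), 6.605848789215088) 0.13958669029229584 3298 [[414.0, 92.0], [438.0, -121.0], [656.0, -96.0], [632.0, 117.0]]
knob 72 [0.60754676 0.00360801 0.17528668] 0.18740688151577284 (array([0.60985663, 0.00520352]), array([15.70529652, 40.12583542]), 21.741931915283203)
ground 0.0023344402397238746
```

Both views agree on the case (yaw about 6°) and on the knob turn (about 0.35 rad). Predicting the knob from the hinge lands within 2 mm of where it was measured. Now I check that the arm can follow the whole path.

```bash
cat >> h.py <<'E'
from scipy.spatial.transform import Rotation as R
YAW=np.radians(6.2); KN=np.array([.6090,.0020,.168])
ex=np.array([np.cos(YAW),np.sin(YAW),0]); HG=np.append((KN-.18*ex)[:2],.126)
def pose(turn,lid,flip,back=0.):
    """TCP position, rpy gripping the wing; back = distance withdrawn along tool axis (beyond 19 mm grasp depth)"""
    L=R.from_euler('z',YAW)*R.from_euler('y',-lid)
    T=L*R.from_euler('z',turn+flip*np.pi)*R.from_matrix(np.array([[0,1,0],[1,0,0],[0,0,-1.]]))
    g=HG+L.apply([.18,0,.042]); 
    return g+T.apply([0,0,.019-back]),T.as_euler('xyz')
E
python3 - <<'E'
from h import *
from workcell import r,solver
print(HG)
for flip in(0,1):
    for t,l,b in((.35,0,.12),(.35,0,0),(1.0,0,0),(1.53,0,0),(1.53,.2,0),(1.53,.4,0),(1.53,.6,0),(1.53,.8,0)):
        p,o=pose(t,l,flip,b);q=solver.ik(p,o);print(flip,t,l,b,p.round(3),None if q is None else np.round(q,2))
E
```

```text
[ 0.43005283 -0.01743988  0.126     ]
0 0.35 0 0.12 [0.609 0.002 0.269] [-0.11  0.16  1.61  0.    1.37 -0.57]
0 0.35 0 0 [0.609 0.002 0.149] [-0.11  0.26  1.72  0.    1.16 -0.57]
0 1.0 0 0 [0.609 0.002 0.149] [-0.11  0.26  1.72  0.    1.16 -1.22]
0 1.53 0 0 [0.609 0.002 0.149] [-0.11  0.26  1.72 -0.    1.16 -1.75]
0 1.53 0.2 0 [0.601 0.001 0.184] [-0.14  0.09  1.86  0.06  1.   -1.8 ]
0 1.53 0.4 0 [ 0.586 -0.001  0.217] [-0.18 -0.09  2.01  0.15  0.84 -1.89]
0 1.53 0.6 0 [ 0.565 -0.003  0.247] [-0.23 -0.27  2.16  0.3   0.7  -2.05]
0 1.53 0.8 0 [ 0.538 -0.006  0.271] [-0.31 -0.46  2.32  0.54  0.6  -2.29]
1 0.35 0 0.12 [0.609 0.002 0.269] [-0.11  0.16  1.61  0.    1.37  2.57]
1 0.35 0 0 [0.609 0.002 0.149] [-0.11  0.26  1.72  0.    1.16  2.57]
1 1.0 0 0 [0.609 0.002 0.149] [-0.11  0.26  1.72  0.    1.16  1.92]
1 1.53 0 0 [0.609 0.002 0.149] [-0.11  0.26  1.72  0.    1.16  1.39]
1 1.53 0.2 0 [0.601 0.001 0.184] [-0.14  0.09  1.86  0.06  1.    1.34]
1 1.53 0.4 0 [ 0.586 -0.001  0.217] [-0.18 -0.09  2.01  0.15  0.84  1.25]
1 1.53 0.6 0 [ 0.565 -0.003  0.247] [-0.23 -0.27  2.16  0.3   0.7   1.1 ]
1 1.53 0.8 0 [ 0.538 -0.006  0.271] [-0.31 -0.46  2.32  0.54  0.6   0.85]
```

```bash
python3 - <<'E'
from h import *
from workcell import r,solver,viewer
p,o=pose(.35,0,0,.12); r.move_ptp(p,o)
c=viewer.calibration("wrist");im,d=viewer.grab_frame("wrist")
cv2.imwrite("pics/w1.png",im);W=cloud(d,c);z=W[...,2]
k=(z>.165)&(z<.195)&(np.hypot(W[...,0]-KN[0],W[...,1]-KN[1])<.04);P=W[k]
v,u=np.nonzero(k);print(len(P),u.mean(),v.mean(),P.mean(0),rect(P[:,:2]),np.median(P[:,2]))
l=(z>.13)&(z<.147);print(np.median(z[l]),r.get_time(),r.get_position(),p,r.get_force())
E
```

```text
837 258.5089605734767 190.273596176822 [0.60869411 0.00798949 0.17820862] (array([0.60952386, 0.00634273]), array([12.00497437, 39.37483215]), 24.573638916015625) 0.17881402878951103
0.13743484712424153 2.6833 [0.60893004 0.00299171 0.2689155 ] [0.609 0.002 0.269] [-0.30043465 -0.08557094  0.35163856]
```

View pics/w1.png

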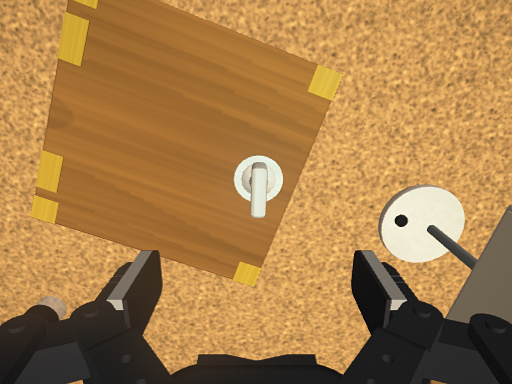

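The wrist view shows the wing at about (258,190), almost aligned with the jaws, and the lid's knob-side edge running from (340,72) to (255,285). The close-up places the knob about 4 mm further in y, so I'll use that. Next I check yaw from the edge, then grip.

```bash
python3 - <<'E'
from h import *
from workcell import r,solver,viewer
c=viewer.calibration("wrist");im,d=viewer.grab_frame("wrist");W=cloud(d,c)
m=((W[...,2]>.13)&(W[...,2]<.147)).astype(np.uint8)
E=[];F=[]
for row in range(100,260,5):
    u=np.nonzero(m[row,:400])[0]; u=u[u>200]; E.append(W[row,u.max()])
E=np.array(E);f=cv2.fitLine(E[:,:2].astype(np.float32)*1000,cv2.DIST_HUBER,0,.01,.01).ravel()
n=np.array([f[1],-f[0]]);n*=np.sign(n[0]);print('yaw',np.degrees(np.arctan2(n[1],n[0])))
k=np.array([.6095,.0055]);print('knob to edge',n@(f[2:]/1000-k),'(expect .033)', 'edge pts',E[[0,-1]])
E
sed -i 's/^YAW=.*/YAW=np.radians(6.2); KN=np.array([.6095,.0053,.168])/' h.py
python3 - <<'E'
from h import *
from workcell import r,solver,fingers
t0=.32
r.move_ptp(*pose(t0,0,0,.12)); p,o=pose(t0,0,0,0); r.movel(p,o,.08)
print(r.get_force(),r.get_position(),p)
fingers.clamp(50); print('w',r.get_width(),r.get_force(),r.get_moment(),r.get_time())
E
```

```text
yaw 6.243821
knob to edge 0.032592727852331145 (expect .033) edge pts [[ 0.63346582  0.09069921  0.1376714 ]
 [ 0.65035116 -0.05891603  0.13366379]]
[-0.33724816  0.01322884 -0.42254146] [0.61004541 0.00524696 0.14979268] [0.6095 0.0053 0.149 ]
w 0.012874181966912606 [-0.66072548  0.50241736  1.91542566] [-0.01044575  0.10453257 -0.03759542] 5.3083
```

The grip is good: 12.9 mm opening and almost no side force. Next I turn the knob.

```bash
python3 - <<'E'
from h import *
from workcell import r,solver,fingers
for t in np.linspace(.32,1.54,8)[1:]:
    r.move_ptp(*pose(t,0,0,0)); print(round(t,2),r.get_time(),np.round(r.get_force(),1),np.round(r.get_moment(),3),round(r.get_width(),4))
E
```

```text
0.49 5.6 [-1.4  0.1  2.8] [-0.034  0.298  0.044] 0.013
0.67 5.8917 [-3.1 -1.2  2.8] [-0.193  0.537  0.051] 0.0128
0.84 6.1833 [-3.5 -2.7  4.5] [-0.32   0.723  0.044] 0.0129
1.02 6.475 [-5.4 -2.1  5.9] [-0.453  0.815  0.024] 0.0123
1.19 6.7667 [-5.8 -3.2  4.8] [-0.54   0.831  0.011] 0.0129
1.37 7.0583 [-5.7 -3.6  5.7] [-0.628  0.817 -0.048] 0.0126
1.54 7.35 [-4.7 -4.   5.4] [-0.7    0.864  0.043] 0.0128
```

```bash
python3 - <<'E'
from h import *
from workcell import r,solver,fingers
for l in (.015,.03,.05,.08):
    p,o=pose(1.54,l,0,0); r.movel(p,o,.03); F=np.array(r.get_force()); print(l,r.get_time(),np.round(F,1),np.round(r.get_moment(),3),round(r.get_width(),4),np.round(r.get_position()-p,4))
    if np.linalg.norm(F)>25: break
E
```

```text
0.015 7.6 [-1.7 -4.5 -3.1] [-0.897  0.23  -0.058] 0.0128 [-0.0006 -0.0012 -0.0013]
0.03 7.85 [-1.2 -5.3 -1.7] [-0.92   0.268 -0.009] 0.0125 [-0.0005 -0.0012 -0.0013]
0.05 8.125 [-1.6 -4.8 -2.2] [-0.935  0.267 -0.051] 0.013 [-0.0006 -0.0012 -0.0013]
0.08 8.4583 [-0.9 -5.6 -2.1] [-0.926  0.303 -0.109] 0.0124 [-0.0005 -0.0012 -0.0012]
```

The lid lifts freely, with about 2 N down on the tool, which fits its weight. I continue the arc, then check the angle with the cameras.

```bash
cat >> h.py <<'E'
def lidangle(viewer):
    ims=[]
    for n in("top","side"):
        im,d=viewer.grab_frame(n);W=cloud(d,viewer.calibration(n))
        Q=(W-HG)@(R.from_euler('z',YAW).as_matrix())
        m=(abs(Q[...,1])<.095)&(Q[...,2]>.03)&(Q[...,2]<.2)&(Q[...,0]<.19)&(Q[...,0]>-.0)
        a=np.arctan2(Q[...,2],Q[...,0]); m&=(abs(a-.84)<.15)&(np.hypot(Q[...,0],Q[...,2])<.215)
        x,z=Q[m][:,0],Q[m][:,2]
        for _ in range(4):
            f=np.polyfit(x,z,1);e=abs(z-np.polyval(f,x));k=e<max(.003,1.5*np.median(e));x,z=x[k],z[k]
        print(n,len(x),'angle deg',np.degrees(np.arctan(f[0])),'z offset at hinge normal',f[1]*np.cos(np.arctan(f[0]))); ims.append(im)
    return ims
E
python3 - <<'E'
from h import *
from workcell import r,solver,fingers,viewer
for l in list(np.arange(.14,.75,.07))+[.785]:
    p,o=pose(1.54,l,0,0); r.movel(p,o,.06); F=np.array(r.get_force()); print(round(l,3),r.get_time(),np.round(F,1),np.round(r.get_moment(),2),round(r.get_width(),4),np.round(r.get_position()-p,4))
    if np.linalg.norm(F)>30: break
r.dwell(.3)
ims=lidangle(viewer); cv2.imwrite("pics/s2.png",ims[1]);cv2.imwrite("pics/t2.png",ims[0])
print(r.get_tool_rot(),o,np.round(r.get_force(),1))
E
```

```text
0.14 8.7917 [-0.8 -5.2 -2.2] [-0.96  0.25 -0.07] 0.013 [-0.0005 -0.0012 -0.0009]
0.21 9.15 [-0.7 -5.9 -2.7] [-0.97  0.3  -0.16] 0.0132 [-0.0005 -0.0012 -0.0009]
0.28 9.5083 [ 0.2 -5.6 -2.3] [-0.94  0.39 -0.28] 0.0128 [-0.0005 -0.0012 -0.0009]
0.35 9.8667 [-0.2 -5.4 -2.7] [-0.93  0.46 -0.32] 0.0129 [-0.0005 -0.0012 -0.0009]
0.42 10.225 [-0.2 -5.4 -2.5] [-0.93  0.42 -0.41] 0.0129 [-0.0004 -0.0012 -0.0009]
0.49 10.5833 [-0.1 -6.4 -2.4] [-0.91  0.54 -0.44] 0.0128 [-0.0004 -0.0012 -0.0009]
0.56 10.9417 [ 0.3 -5.9 -2.8] [-0.93  0.6  -0.58] 0.0128 [-0.0004 -0.0012 -0.0009]
0.63 11.3 [-0.6 -6.7 -3.4] [-0.88  0.66 -0.66] 0.0131 [-0.0004 -0.0012 -0.0009]
0.7 11.6583 [ 0.1 -6.6 -3.8] [-0.81  0.72 -0.68] 0.0127 [-0.0003 -0.0012 -0.0009]
0.785 12.0667 [-0.3 -5.1 -3.5] [-0.8   0.81 -0.68] 0.0129 [-0.0003 -0.0012 -0.0009]
top 2092 angle deg 44.786361582867734 z offset at hinge normal 0.01233703358468436
side 1155 angle deg 45.19757848381262 z offset at hinge normal 0.011784921118218855
[ 3.10998774  0.78429163 -3.08212557] [ 3.11083541  0.78452632 -3.07690376] [ 0.4 -5.6 -3.4]
```

View pics/s2.png

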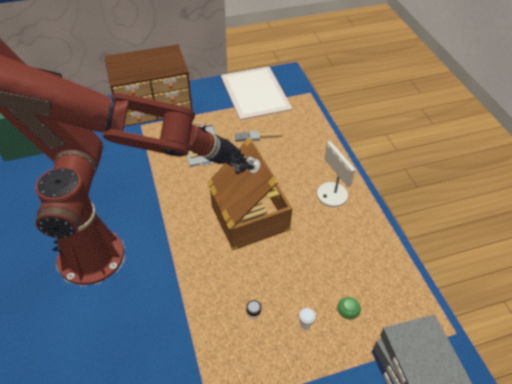

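View pics/t2.png

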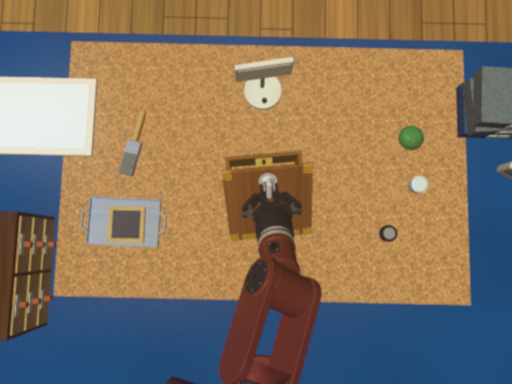

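The lid stands at 45° (44.8° in the top view, 45.2° in the side view). The gripper holds the wing at about (268,183) in the top view, and the tray, brush and other loose items haven't moved. After one steadiness check, I hand in.

```bash
python3 - <<'E'
from h import *
from workcell import r,viewer
r.dwell(.5); lidangle(viewer); print(np.abs(r.get_dq()).max(),r.get_width(),r.get_time()); print(r.finish_job())
E
```

```text
top 2097 angle deg 44.67390064669346 z offset at hinge normal 0.012538876095024291
side 1165 angle deg 44.985026578862666 z offset at hinge normal 0.012193800503250815
0.0016452501693465635 0.013109010166972164 13.0667
the job is handed in; nothing more can be done
None
```

The case is open and the job is handed in at 13.1 s, with the gripper still holding the lid at 45° by the knob's wing. I turned the knob anticlockwise from about 0.32 to 1.54 rad, which freed the catch. Then I raised the lid about its hinge without letting go.

- **Lid angle:** the last check gave 44.7° from the top camera and 45.0° from the side camera, with the arm still.
- **Grip and forces:** the grip stayed at about 13 mm on the 12 mm wing. Wrist force stayed below about 9 N in every reading.
- **Other items:** by eye in the pictures, nothing else on the table moved.
- **Disagreements:** the cameras placed the knob up to 5 mm apart in y, and I used the close wrist view. A steady sideways force of about 6 N stayed on the wrist through the lift, probably from a small leftover offset of about 1 mm.

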